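# Shut down the bread packing bench

### The job

Shut the bread packing bench down for the night: first put all five switches on the console off with a closed finger in one drag along the row, starting from the green-marked end, without taking the hand away part-way and without leaning hard on the console. Then take the scraper block, press it firmly on the packing plate behind the crust ends and wipe all four into the crumb tray, touching them with the scraper only. Leave the scraper standing upright on the plate, and leave everything else on the bench where it is.

Things in the scene. Friction and masses are not known exactly. Their poses are not given: they have to be found in the camera images.
- console: Switch console, fixed on the bench, turned a little. Origin: on the bench under the middle toggle. +x points away from the robot, under its clear canopy; +y runs along the row, the way the toggles are thrown OFF. Blue head 64 mm (x), y=-175 to +135 mm, carries 5 red toggles at x=0. Its flat top is clamped 75 to 115 mm above the bench: it differs each time and is NOT measured: feel for it, or see it.
- row_mid (a point): Point of the console 75 mm above the bench, over its origin (not moving with the head). A fingertip dragged along x=0 to +y, its part over x=0 29 to 36 mm above the head top, throws each toggle and passes over it. Below 26 mm it jams on thrown levers, above 38 mm it throws too little. For a tip slanting 32 degrees: touch the head top, rise 26 mm, drag.
- pad_low (a point): Point of the console 75 mm above the bench at x=0, y=-143 mm: under (0 to 40 mm below) the centre of the grey bare square, 50 mm wide, on the head top, where a finger can touch down before the drag. The head does not give under a push below 45 N. The green mark is at this end.
- canopy_edge (a point): Middle of the clear canopy's lower front edge (aluminium strip), at console x=+16, y=-20 mm, 183 mm above the bench. Above it stands a clear front pane up to 276 mm; canopy y=-201 to +161, x=+16 to +113 mm, posts at x=+70, y=-195 and +155 mm. No room for an upright gripper over the row: come from the robot's side, fingers slanting forward and down, 30 to 40 degrees from vertical.
- toggle1 (a joint): Toggle 1 of 5, at console y=-80 mm (1 is at the green-marked end): steel lever 8 mm thick with a red ball of 13 mm, ball centre 34 mm from the pivot in the head top. 0 to 0.1 = ON, leaning 0.4 rad towards -y; 0.4 = upright; 1.4 = its stop, leaning 1.0 rad to +y. OFF beyond 0.8. Stiff (2 N at the tip), stays where left.
- toggle2 (a joint): Toggle 2 of 5, at console y=-40 mm (1 is at the green-marked end): steel lever 8 mm thick with a red ball of 13 mm, ball centre 34 mm from the pivot in the head top. 0 to 0.1 = ON, leaning 0.4 rad towards -y; 0.4 = upright; 1.4 = its stop, leaning 1.0 rad to +y. OFF beyond 0.8. Stiff (2 N at the tip), stays where left.
- toggle3 (a joint): Toggle 3 of 5, at console y=0 mm (1 is at the green-marked end): steel lever 8 mm thick with a red ball of 13 mm, ball centre 34 mm from the pivot in the head top. 0 to 0.1 = ON, leaning 0.4 rad towards -y; 0.4 = upright; 1.4 = its stop, leaning 1.0 rad to +y. OFF beyond 0.8. Stiff (2 N at the tip), stays where left.
- toggle4 (a joint): Toggle 4 of 5, at console y=40 mm (1 is at the green-marked end): steel lever 8 mm thick with a red ball of 13 mm, ball centre 34 mm from the pivot in the head top. 0 to 0.1 = ON, leaning 0.4 rad towards -y; 0.4 = upright; 1.4 = its stop, leaning 1.0 rad to +y. OFF beyond 0.8. Stiff (2 N at the tip), stays where left.
- toggle5 (a joint): Toggle 5 of 5, at console y=80 mm (1 is at the green-marked end): steel lever 8 mm thick with a red ball of 13 mm, ball centre 34 mm from the pivot in the head top. 0 to 0.1 = ON, leaning 0.4 rad towards -y; 0.4 = upright; 1.4 = its stop, leaning 1.0 rad to +y. OFF beyond 0.8. Stiff (2 N at the tip), stays where left.
- plate: Packing plate with crumb tray, one fixed piece (may stand turned a little). Origin: on the bench under the centre of the plate. Flat aluminium plate 190 mm in x, 240 mm in y (y=-120 to +120 mm), its top 40 mm above the bench. Against its -y edge stands the white open crumb tray, 210 mm in x, from y=-121 to -256 mm, walls 24 mm high and 4 mm thick.
- crust1_mid (a point): Dry crust end (one of four), a hard slab 36 x 30 x 10 mm, 14 g, lying loose and flat on the plate within 55 mm of the plate's centre line in x and between y=-75 and +60 mm in the plate's frame. Point: its centre.
- crust2_mid (a point): Dry crust end (one of four), a hard slab 36 x 30 x 10 mm, 14 g, lying loose and flat on the plate within 55 mm of the plate's centre line in x and between y=-75 and +60 mm in the plate's frame. Point: its centre.
- crust3_mid (a point): Dry crust end (one of four), a hard slab 36 x 30 x 10 mm, 14 g, lying loose and flat on the plate within 55 mm of the plate's centre line in x and between y=-75 and +60 mm in the plate's frame. Point: its centre.
- crust4_mid (a point): Dry crust end (one of four), a hard slab 36 x 30 x 10 mm, 14 g, lying loose and flat on the plate within 55 mm of the plate's centre line in x and between y=-75 and +60 mm in the plate's frame. Point: its centre.
- scraper_mid (a point): Scraper block, loose, standing upright on the bench at the start. White flat-bottomed base 130 mm (x) by 32 mm (y) by 22 mm high, and on it a wooden grip ridge 75 mm (x) by 22 mm (y), rising to 67 mm. Take it by the ridge across y. About 0.2 kg. Point: on its middle axis 33.5 mm above its underside; x along its length, z up.
- tietin_mid (a point): Bystander: small steel tin, 64 mm wide, 55 mm high, open at the top. Stands near the scraper (the two swap places). Point: its centre.
- jam_mid (a point): Bystander: amber jar, 66 mm wide, 95 mm high. Point: its centre.
- spray_mid (a point): Bystander: blue bottle, 60 mm wide, 170 mm high. Point: its centre.
- bowl_mid (a point): Bystander: white bowl, 100 mm wide, 50 mm high. Point: its centre.
- loaf_mid (a point): Bystander: small bread roll, 200 mm long (x), 60 mm thick. Point: its centre.
- timer_mid (a point): Bystander: white kitchen timer, 60 x 70 x 35 mm. Point: its centre.
There are look-alikes about, which are no part of the job. What is shaped like the part that bears crust2_mid but blue, pink or purple is not meant.

How it is judged (in metres and radians):
On the way, in this order (a step that is already met when the one before it is completed fails the run):
1. the drag has begun at the green-marked end: the first switch is off, the last still on (value of joint toggle1 above 0.8 rad and value of joint toggle5 below 0.8 rad), for 0.05 s.
2. all five switches are off (value of joint each of toggle1, toggle2, toggle3, toggle4, toggle5 above 0.8 rad), for 0.2 s.
3. the scraper is pressed on the plate with more than 4 N, behind the crust ends (all of them on its tray side and still on the plate) (contact force between scraper and plate above 4 N and z of scraper_mid in the frame of plate above 0.065 m and angle between scraper_mid's own z axis and vertical below 0.25 rad and z of each of crust1_mid, crust2_mid, crust3_mid, crust4_mid in the frame of plate above 0.038 m and y of each of crust1_mid, crust2_mid, crust3_mid, crust4_mid in the frame of plate below 0.067 m and y of scraper_mid in the frame of plate above 0.043 m), for 0.2 s.
4. all four crust ends are in the crumb tray (y of crust1_mid in the frame of plate between -0.26 and -0.118 m and x of crust1_mid in the frame of plate between -0.107 and 0.107 m and z of each of crust1_mid, crust2_mid, crust3_mid, crust4_mid in the frame of plate below 0.036 m and y of crust2_mid in the frame of plate between -0.26 and -0.118 m and x of crust2_mid in the frame of plate between -0.107 and 0.107 m and y of crust3_mid in the frame of plate between -0.26 and -0.118 m and x of crust3_mid in the frame of plate between -0.107 and 0.107 m and y of crust4_mid in the frame of plate between -0.26 and -0.118 m and x of crust4_mid in the frame of plate between -0.107 and 0.107 m), for 0.2 s.
At the end, for the whole second after the job is handed in: All five toggles are off (joint beyond 0.8), all four crust ends lie in the crumb tray (centres between its walls and below the plate's top), and the scraper, let go, stands upright (within 7 degrees) on the plate (all of step 2 and all of step 4 and angle between scraper_mid's own z axis and vertical below 0.12 rad and z of scraper_mid in the frame of plate between 0.065 and 0.08 m and y of scraper_mid in the frame of plate between -0.125 and 0.125 m and x of scraper_mid in the frame of plate between -0.1 and 0.1 m); the robot touches nothing.
It fails at once if the hand goes more than 25 cm from the middle of the row while some switches are off and others on (value of joint any of toggle1, toggle2, toggle3, toggle4, toggle5 above 0.8 rad and value of joint any of toggle1, toggle2, toggle3, toggle4, toggle5 below 0.8 rad and distance between the grasp point and row_mid above 0.25 m).
It fails at once if the console is pushed with more than 45 N (contact force between console and the fingers above 45 N or contact force between console and the arm above 45 N).
It fails at once if the switches are worked with the scraper (contact force between console and scraper above 1 N and value of joint any of toggle1, toggle2, toggle3, toggle4, toggle5 below 0.8 rad).
It fails at once if a crust end is touched by the fingers (contact force between any of crust1, crust2, crust3, crust4 and the fingers above 0.5 N).
It fails at once if a bystander is moved by more than 30 mm (distance of any of tietin_mid, jam_mid, spray_mid, bowl_mid, loaf_mid, timer_mid from where it was at the start of the episode above 0.03 m).
It also fails if it takes over 67 s, if anything falls off the work surface, if the arm or the gripper's body presses on something with over 40 N, if the wrist force passes 120 N, or if a joint passes its speed limit or range.

### The arm

A 6-joint arm with a two-finger parallel gripper is mounted at the origin on the work surface. World frame = base frame: x ahead of the robot, y to its left, z up, the work surface at z = 0. Lengths are in mm, angles in rad, forces in N, time in s.
With the tool pointing down it reaches from about 350 to 925 mm from the base axis. Payload 6.4 kg.
Tool frame: the origin (TCP) lies at the centre of the arm's flange, where the gripper is bolted on; the fingertips stand 199 mm ahead of it and the grasp point (between the pads) lies 180 mm ahead of it; z points along the fingers, y is the line along which they close (so a half turn about z gives the same grasp; the last joint's range is limited). The gripper opens to 94 mm and grips with 3 to 60 N. Pads are 16 mm wide; open, the fingers measure 119 mm over their backs; the gripper's body (75 mm by 177 mm) begins 78 mm behind the grasp point.
Start: joints at [-1.32, 0.245, 1.558, -0, 1.339, -0.174], TCP at [267.896, -592.239, 404.655] pointing down, gripper open.
Joint ranges: [-3.13, 3.13], [-1.02, 2.26], [0.13, 2.54], [-0.95, 4.09], [0.21, 2.88], [-2.74, 2.74]. Speed limits (rad/s): [2.57, 2.57, 3.14, 3.14, 3.14, 3.14].

### API

Orientations are given as a rotation vector (axis times angle).
In Python, from workcell import ctrl gives the robot as it stands. The module is installed in compiled form; this text tells all that it offers.
- The arm moves only by the shell command python3 -m crank 'ROWS' [FORCE]. ROWS is text: rows parted by semicolons, each of 7 numbers parted by spaces: the shift along the tool's x, y, z in m, then the turn, a rotation vector about the tool's x, y, z in degrees, then the opening, from 0 (shut) to 1 (fully open). A call has 1 to 5 rows; each row shifts and turns the commanded pose from where the row before left it, along the tool's axes as they then stand; what a row does not reach is not made up. A row lasts 1/10 s, in which the tool goes at most 50 mm and 8.59 degrees, less where a joint would pass 70% of its speed; a pose out of reach is approached as far as the arm can. A call is refused whole if a number of a shift passes 0.05 or a number of a turn 8.59, either way. A call with a gripper value outside its range is refused whole. The fingers move at their own pace and stop on an object; FORCE is the grip in N (left out, the last holds). Time passes only in rows, so rows that do not move let the fingers close. It gives the time, the measured TCP pose, the force, the opening and the grip force at its end, in the units of the state.
- ctrl.get_state(): the state, without advancing time (a new reading comes with each control period).
- ctrl.camera(name): name is "side" or "top" or "wrist"; returns a dict with "image" (420x560x3 uint8, red, green, blue), "camera_matrix" (3x3 intrinsics, pixels), "k1" (the pictures are not rectified: a ray, as slopes to the right and down, at radius r is drawn at 1 + k1 r^2 times it, then the intrinsics apply), "rvec" (rotation vector, rad) and "tvec" (3), from world to camera coordinates, as OpenCV has them. Camera axes: x right, y down, z forward; pixel columns grow to the right and rows downward; lengths in mm; the calibration is good to about 2 mm. A picture is of the moment at which its call begins. There is no depth.
- ctrl.close_job(): hands the job in; it is judged then, once.
Trained networks look in the newest picture that a camera, given by its name, has taken for a name from the list of things; names that differ only in an ending like _2 or _b are one class to them, and where a whole thing is asked for, a point or a joint stands for the part that bears it (a point fixed in the world has none). Each returns a list of dicts, best first, with "p" (0 to 1); they miss things now and then, are a little off and sometimes report something else, mostly with a low value. They report only what shows in the picture. A call takes as long as a camera call. They do not tell look-alikes from the thing itself.
- ctrl.trace(camera, label): "region" (420x560 bool, what is visible of it) and "centre" ([column, row] in pixels, amid what is visible of it).
- ctrl.landmark_of(camera, label): "centre" ([column, row] in pixels: a listed point, or the origin of a listed thing).
The state is a dict: "clock": time; "joint_positions": joint angles; "qd": joint speeds; "effort": joint torques, N m; "ee_pos": TCP position; "tcp_rot": TCP orientation; "ft_force": force on the tool from outside, world axes, zero at the start; "ft_torque": the same for the moment, N m; "width": finger opening in mm; "finger_force": force on a finger pad.
Only numpy, scipy, OpenCV 4.12 (cv2) and the standard library are available. Lean on these libraries where they do the work, as an engineer would, in place of code of your own. Each camera call takes 0.05 s, during which the arm holds its last target. There are 200 camera calls.

## Working session

There is one attempt and no reset: what is moved stays moved. The work goes in short steps, Python scripts to look and compute and a shell command to move; the robot and the scene stay as the last step left them, time stands still between calls to the robot, and variables do not carry over. Pictures are saved under pics/ and viewed, at most 10 in all, crops included, and the job is handed in when it is done.

```bash
mkdir -p pics; cat > h.py <<'E'
import numpy as np, cv2
from workcell import ctrl
from scipy.spatial.transform import Rotation as R
def snap(n,save=None):
    c=ctrl.camera(n)
    if save: cv2.imwrite('pics/'+save,cv2.cvtColor(c['image'],cv2.COLOR_RGB2BGR))
    return c
def ray(c,px):
    K=np.array(c['camera_matrix']);d=np.array([c['k1'],0,0,0,0],float)
    # r drawn at (1+k1 r^2)
    u=cv2.undistortPointsIter(np.array([[px]],float),K,d,None,None,(3,100,1e-10))[0,0]
    M=R.from_rotvec(np.ravel(c['rvec'])).as_matrix();t=np.ravel(c['tvec'])
    return -M.T@t, M.T@np.array([u[0],u[1],1])
def at(c,px,z):
    o,v=ray(c,px);return o+v*(z-o[2])/v[2]
def proj(c,P):
    return cv2.projectPoints(np.array(P,float).reshape(-1,3),np.array(c['rvec'],float),np.array(c['tvec'],float),np.array(c['camera_matrix']),np.array([c['k1'],0,0,0,0],float))[0][:,0]
def tri(rs):
    A=0;b=0
    for o,v in rs:
        v=v/np.linalg.norm(v);P=np.eye(3)-np.outer(v,v);A=A+P;b=b+P@o
    return np.linalg.solve(A,b)
E
cat > a.py <<'E'
from h import *
np.set_printoptions(precision=1,suppress=True)
cs={n:snap(n,n+'0.png') for n in('top','side')}
for n in cs: print(n,ray(cs[n],(280,210)))
Z=dict(console=0,row_mid=75,pad_low=75,canopy_edge=183,plate=0,crust1_mid=45,scraper_mid=33.5,tietin_mid=27,jam_mid=47,spray_mid=85,bowl_mid=25,loaf_mid=30,timer_mid=17)
for l,z in Z.items():
    for n in cs:
        for d in ctrl.landmark_of(n,l)[:6]: print(l,n,round(d['p'],2),np.array(d['centre']),at(cs[n],d['centre'],z))
print(ctrl.get_state())
E
python3 a.py
```

```text
top (array([ 302.1,  -18.1, 1429. ]), array([ 0.2,  0. , -1. ]))
side (array([ 453.8, -749.9,  803. ]), array([ 0.1,  0.7, -0.7]))
console top 0.68 [267.  240.1] [435.1  25.2   0. ]
console top 0.67 [202.1 175.4] [623.1 226.9   0. ]
console top 0.36 [211.8 237.3] [438.1 187.6   0. ]
console side 0.67 [296.2 191.5] [611.5 249.8   0. ]
row_mid top 0.6 [268.9 240.7] [426.6  17.6  75. ]
row_mid top 0.16 [341.2 222.4] [ 484.9 -183.7   75. ]
row_mid side 0.78 [300.  176.5] [618.6 230.3  75. ]
row_mid side 0.27 [390.4 342.8] [ 725.  -358.6   75. ]
pad_low top 0.71 [240.9 175.4] [610.3 104.2  75. ]
pad_low top 0.7 [216.7 238.8] [427.2 163.   75. ]
pad_low side 0.67 [304.8 202.4] [614.9 103.7  75. ]
pad_low side 0.25 [366.7 292.2] [ 709.7 -227.5   75. ]
canopy_edge top 0.68 [196.6 156.9] [631.2 212.7 183. ]
canopy_edge top 0.34 [240.9 177.9] [579.   94.1 183. ]
canopy_edge side 0.76 [306.9 148.5] [633.6 220.3 183. ]
plate top 0.6 [351.2 210.8] [ 530.9 -222.2    0. ]
plate side 0.77 [284.2 313.5] [ 520.8 -215.5    0. ]
plate side 0.6 [188.6 322.7] [ 292.9 -219.2    0. ]
crust1_mid top 0.44 [34
[... 927 characters left out ...]
.49 [270.6 238.6] [437.   14.1  30. ]
loaf_mid side 0.83 [368.1 293.3] [ 728.1 -198.8   30. ]
loaf_mid side 0.71 [243.  238.2] [430.8  19.9  30. ]
timer_mid top 0.83 [191.5 283.3] [303.1 235.2  17. ]
timer_mid top 0.31 [345.2 145.2] [ 727.1 -199.3   17. ]
timer_mid side 0.83 [203.2 195.2] [309.6 238.5  17. ]
{'clock': 1.4, 'joint_positions': array([-1.3,  0.2,  1.6,  0. ,  1.3, -0.2]), 'qd': array([ 0., -0., -0., -0., -0., -0.]), 'effort': array([ -0. , -41.6, -31.5,   0.1,   0. ,   0. ]), 'ee_pos': array([ 267.9, -592.3,  404.6]), 'tcp_rot': array([-3.1, -0.7, -0. ]), 'ft_force': array([-0. ,  0.5,  0.4]), 'ft_torque': array([ 0.,  0., -0.]), 'finger_force': 0.0, 'width': 94.17540582374865}
```

View images.

View pics/top0.png

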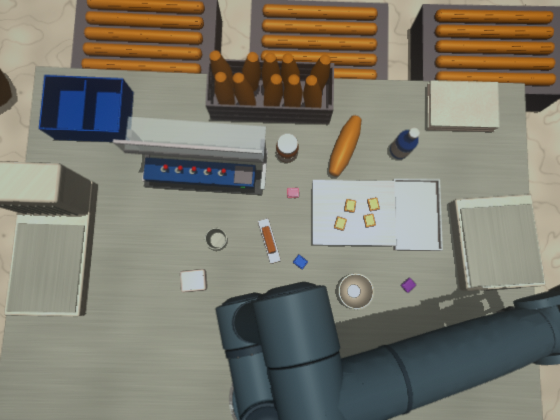

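View pics/side0.png

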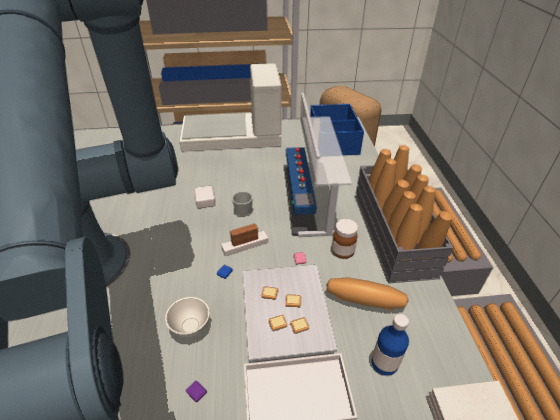

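```bash
cat > b.py <<'E'
from h import *
from scipy import ndimage as nd
np.set_printoptions(precision=1,suppress=True)
cs={n:snap(n) for n in('top','side')}
B={}
for n,c in cs.items():
    im=c['image'].astype(int);r,g,b=im[...,0],im[...,1],im[...,2]
    m=(r>110)&(g<70)&(b<80)
    box=np.zeros_like(m)
    if n=='top': box[155:190,140:262]=1
    else: box[140:215,280:320]=1
    L,k=nd.label(m&box,np.ones((3,3)));S=nd.sum(m,L,range(1,k+1))
    B[n]=[(np.array(nd.center_of_mass(m,L,i+1))[::-1],S[i]) for i in range(k) if S[i]>=4]
    print(n,[(p,s) for p,s in B[n]])
if len(B['top'])==5==len(B['side']):
    t=sorted([p for p,_ in B['top']],key=lambda p:-p[0]);s=sorted([p for p,_ in B['side']],key=lambda p:-p[1])
    P=np.array([tri([ray(cs['top'],a),ray(cs['side'],b)]) for a,b in zip(t,s)]);print(P)
for n,c in cs.items():
    for l,z in(('plate',40),('crust1_mid',50),('scraper_mid',67),('console',100)):
        for d in ctrl.trace(n,l)[:6]:
            reg=d['region'].astype(np.uint8);
            q=cv2.minAreaRect(cv2.findNonZero(reg)); bx=cv2.boxPoints(q)
            print(n,l,round(d['p'],2),reg.sum(),np.array(d['centre']),'\n',np.array([at(c,x,z)[:2] for x in bx]).round(0).tolist(), at(c,d['centre'],z)[:2])
big=[]
for n,(x0,y0,x1,y1) in dict(top=(140,110,270,200),side=(230,130,350,250)).items():
    im=cs[n]['image'][y0:y1,x0:x1];big.append(cv2.resize(im,(400,int(400*(y1-y0)/(x1-x0))),interpolation=cv2.INTER_CUBIC))
H=max(i.shape[0] for i in big)
cv2.imwrite('pics/con.png',np.hstack([cv2.copyMakeBorder(i,0,H-i.shape[0],0,0,0) for i in big])[...,::-1])
E
python3 b.py
```

```text
top [(array([165. , 166.5]), np.float64(12.0)), (array([179.6, 167.4]), np.float64(13.0)), (array([193.5, 168.3]), np.float64(14.0)), (array([208.5, 169.5]), np.float64(12.0)), (array([223.1, 170.5]), np.float64(15.0))]
side [(array([297.3, 149.4]), np.float64(9.0)), (array([298.4, 155.9]), np.float64(11.0)), (array([299.5, 162.6]), np.float64(11.0)), (array([301.2, 170.8]), np.float64(13.0)), (array([302.5, 178.6]), np.float64(11.0))]
[[611.5 148.6 127.2]
 [613.2 188.8 126.4]
 [614.1 229.5 127.9]
 [615.7 267.4 127.2]
 [617.6 307.6 125.2]]
top plate 0.86 8049 [382.6 211.9] 
 [[615.0, -104.0], [627.0, -480.0], [420.0, -476.0], [407.0, -108.0]] [ 524.3 -307.3]
top plate 0.36 120 [368.1 203. ] 
 [[560.0, -261.0], [569.0, -289.0], [532.0, -298.0], [524.0, -270.0]] [ 549.1 -265.3]
top crust1_mid 0.67 117 [340.2 221.6] 
 [[474.0, -164.0], [506.0, -174.0], [498.0, -202.0], [466.0, -192.0]] [ 490.5 -183.9]
top scraper_mid 0.85 494 [268.4 241.1] 
 [[482.0, 52.0], [492.0, 21.0], [373.0, -18.0], [363.0, 13.0]] [426.2  19.1]
top console 0.86 9166 [199.3 149.9] 
 [[564.0, 464.0], [769.0, 466.0], [750.0, 27.0], [544.0, 35.0]] [673.6 221.7]
side plate 0.92 13379 [294.3 354.6] 
 [[413.0, -95.0], [698.0, -101.0], [627.0, -487.0], [422.0, -477.0]] [ 527.6 -345.3]
side crust1_mid 0.44 104 [269.4 290.8] 
 [[470.0, -193.0], [475.0, -168.0], [504.0, -177.0], [498.0, -202.0]] [ 488.5 -182.2]
side crust1_mid 0.22 876 [344.9 239.1] 
 [[651.0, -88.0], [695.0, 62.0], [763.0, 42.0], [713.0, -105.0]] [706.  -30.3]
side scraper_mid 0.87 864 [241.8 241.8] 
 [[364.0, 7.0], [486.0, 51.0], [498.0, -38.0], [383.0, -76.0]] [428.4 -29.9]
side console 0.74 5354 [309.6 172.3] 
 [[623.0, 774.0], [900.0, 750.0], [705.0, -69.0], [535.0, -52.0]] [645.3 215.4]
side console 0.64 170 [295.5 298.3] 
 [[519.0, -235.0], [552.0, -238.0], [548.0, -267.0], [516.0, -263.0]] [ 541.3 -245.7]
```

View pics/con.png

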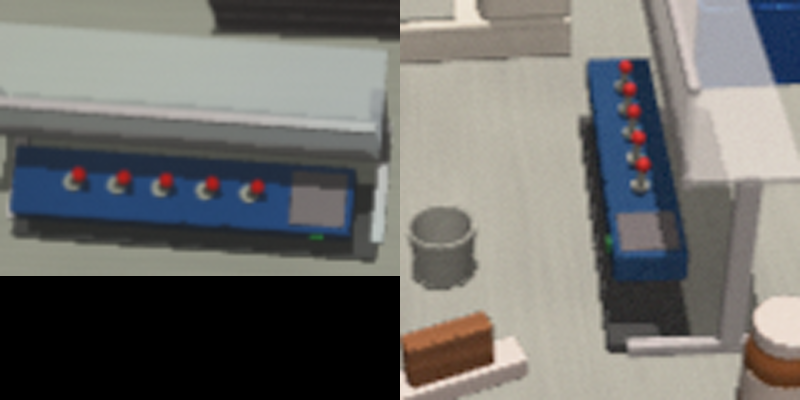

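```bash
cat > p.py <<'E'
from h import *
def plan(T,Rt,n=None,op=0,nr=None):
    """straight line to TCP T (mm); turn spread over first nr rows; prints rows"""
    s=ctrl.get_state();p=np.array(s['ee_pos']);Rc=R.from_rotvec(s['tcp_rot'])
    rv=(Rc.inv()*Rt).as_rotvec(degrees=True);T=np.array(T,float)
    n=n or max(1,int(np.ceil(np.linalg.norm(T-p)/45)),int(np.ceil(np.linalg.norm(rv)/8)))
    nr=nr or n; st=(T-p)/n; out=[]
    for i in range(n):
        d=Rc.inv().apply(st)/1000; w=rv/nr if i<nr else rv*0
        out.append(' '.join(f'{v:.4f}' for v in d)+' '+' '.join(f'{v:.2f}' for v in w)+f' {op}')
        Rc=Rc*R.from_rotvec(w,degrees=True)
    print('t',s['clock'],'dist',np.linalg.norm(T-p).round(1),'turn',np.linalg.norm(rv).round(1))
    for i in range(0,n,5): print('; '.join(out[i:i+5]))
yc=np.deg2rad(-2.16); O=np.array([614.9,241.6,0])
def con(x,y,z): return O+np.array([np.cos(yc)*x-np.sin(yc)*y,np.sin(yc)*x+np.cos(yc)*y,z])
a=np.deg2rad(32)
tz=con(np.sin(a),0,-np.cos(a))-O; ty=-(con(0,1,0)-O); Rd=R.from_matrix(np.c_[np.cross(ty,tz),ty,tz])
E
python3 - <<'E'
from p import *
tip=con(0,-143,118)
plan(tip-279*tz,Rd)
print(Rd.inv().apply([0,0,-1]), Rd.inv().apply(con(0,1,0)-O))
E
```

```text
t 1.9 dist 724.7 turn 41.3
0.0273 -0.0326 0.0029 -0.44 1.85 1.52 0; 0.0263 -0.0334 0.0036 -0.44 1.85 1.52 0; 0.0253 -0.0341 0.0041 -0.44 1.85 1.52 0; 0.0242 -0.0348 0.0047 -0.44 1.85 1.52 0; 0.0231 -0.0354 0.0052 -0.44 1.85 1.52 0
0.0220 -0.0361 0.0056 -0.44 1.85 1.52 0; 0.0209 -0.0367 0.0060 -0.44 1.85 1.52 0; 0.0197 -0.0373 0.0064 -0.44 1.85 1.52 0; 0.0185 -0.0378 0.0067 -0.44 1.85 1.52 0; 0.0172 -0.0383 0.0070 -0.44 1.85 1.52 0
0.0160 -0.0388 0.0073 -0.44 1.85 1.52 0; 0.0147 -0.0393 0.0075 -0.44 1.85 1.52 0; 0.0134 -0.0397 0.0076 -0.44 1.85 1.52 0; 0.0121 -0.0401 0.0077 -0.44 1.85 1.52 0; 0.0108 -0.0405 0.0078 -0.44 1.85 1.52 0
0.0095 -0.0408 0.0078 -0.44 1.85 1.52 0; 0.0081 -0.0411 0.0078 -0.44 1.85 1.52 0
[-5.29919264e-01  5.74193471e-15  8.48048096e-01] [-1.56781702e-15 -1.00000000e+00  5.78900836e-15]
```

```bash
python3 -m crank '0.027 -0.033 0.003 -0.44 1.85 1.52 0; 0.026 -0.033 0.0035 -0.44 1.85 1.52 0; 0.025 -0.034 0.004 -0.44 1.85 1.52 0; 0.024 -0.035 0.0045 -0.44 1.85 1.52 0; 0.023 -0.0355 0.005 -0.44 1.85 1.52 0' 10
python3 -m crank '0.022 -0.036 0.0055 -0.44 1.85 1.52 0; 0.021 -0.0365 0.006 -0.44 1.85 1.52 0; 0.020 -0.037 0.0065 -0.44 1.85 1.52 0; 0.0185 -0.038 0.0065 -0.44 1.85 1.52 0'
python3 - <<'E'
from p import *
c=snap('wrist','w1.png');print(ray(c,(280,210)))
tip=con(0,-143,118)
plan(tip-279*tz,Rd)
E
```

```text
clock: 2.4
ee_pos: [323.8, -386.0, 390.2]
tcp_rot: [3.094, 0.452, 0.262]
ft_force: [0.4, 0.5, 0.6]
width: 57.4
finger_force: 0.0
clock: 2.8
ee_pos: [369.9, -222.4, 379.0]
tcp_rot: [3.087, 0.282, 0.468]
ft_force: [0.4, -0.2, 0.6]
width: 25.5
finger_force: 0.0
(array([ 444.671881  , -209.35934873,  380.15065284]), array([ 0.05040247, -0.02952209, -0.99830772]))
t 2.85 dist 335.9 turn 19.4
0.0172 -0.0376 0.0072 -0.47 1.83 1.52 0; 0.0159 -0.0381 0.0074 -0.47 1.83 1.52 0; 0.0147 -0.0386 0.0076 -0.47 1.83 1.52 0; 0.0134 -0.0390 0.0077 -0.47 1.83 1.52 0; 0.0121 -0.0394 0.0078 -0.47 1.83 1.52 0
0.0108 -0.0398 0.0078 -0.47 1.83 1.52 0; 0.0095 -0.0401 0.0078 -0.47 1.83 1.52 0; 0.0082 -0.0404 0.0078 -0.47 1.83 1.52 0
```

View pics/w1.png

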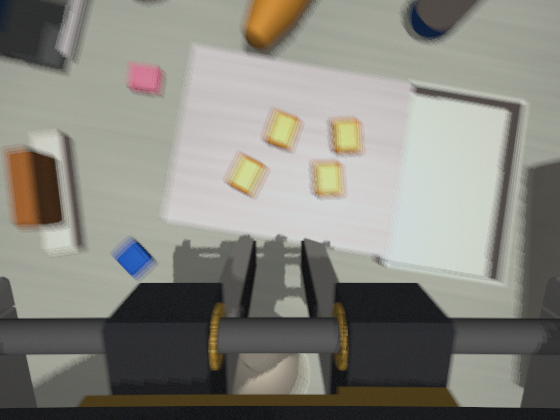

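```bash
python3 - <<'E'
from p import *
from scipy import ndimage as nd
import pickle
c=snap('wrist','w2.png');pickle.dump(c,open('w2.pkl','wb'))
np.set_printoptions(precision=1,suppress=True)
im=c['image'].astype(int);m=(im[...,0]-im[...,2]>60);m[:, :210]=0;m[:90]=0;m[230:]=0
L,k=nd.label(m)
for i in range(1,k+1):
    if (L==i).sum()>100: 
        p=np.array(nd.center_of_mass(L==i))[::-1];print(p,(L==i).sum(),at(c,p,49))
for p in [(195,45),(163,218),(412,82),(390,255)]: print(p,at(c,p,40))
E
```

```text
[292.  134.2] 918 [ 540.9 -211.    49. ]
[356.2 140.7] 961 [ 546.8 -277.3   49. ]
[255.9 179.4] 508 [ 488.2 -183.2   49. ]
[338.5 182.6] 648 [ 500.6 -266.9   49. ]
(195, 45) [617.4 -93.4  40. ]
(163, 218) [432.3 -96.1  40. ]
(412, 82) [ 623.  -327.2   40. ]
(390, 255) [ 437.2 -334.8   40. ]
```

```bash
python3 -m crank '0.017 -0.0375 0.007 -0.47 1.83 1.52 0; 0.016 -0.038 0.0075 -0.47 1.83 1.52 0; 0.0145 -0.0385 0.0075 -0.47 1.83 1.52 0; 0.0135 -0.039 0.0075 -0.47 1.83 1.52 0; 0.012 -0.0395 0.008 -0.47 1.83 1.52 0'
python3 -m crank '0.011 -0.04 0.008 -0.47 1.83 1.52 0; 0.0095 -0.04 0.008 -0.47 1.83 1.52 0; 0.008 -0.0405 0.008 -0.47 1.83 1.52 0; 0 0 0 0 0 0 0'
python3 - <<'E'
from p import *
c=snap('wrist','w3.png')
tip=con(0,-143,118)
plan(tip-199*tz,Rd)
import cv2
im=cv2.cvtColor(c['image'],cv2.COLOR_RGB2BGR)
P=[con(0,y,95.5) for y in(-143,-80,-40,0,40,80,135)]+[con(x,-143+y,95.5) for x,y in((-25,-25),(-25,25),(25,-25),(25,25))]
for q in proj(c,P): cv2.drawMarker(im,tuple(int(v) for v in q),(0,255,255),0,8)
cv2.imwrite('pics/w3m.png',im)
E
```

```text
clock: 3.4
ee_pos: [427.6, -22.2, 364.0]
tcp_rot: [3.044, 0.067, 0.718]
ft_force: [-0.1, -0.7, 0.0]
width: 0.6
finger_force: 0.0
clock: 3.8
ee_pos: [462.5, 100.9, 353.4]
tcp_rot: [3.006, -0.05, 0.859]
ft_force: [0.4, 0.3, 0.2]
width: 0.6
finger_force: 0.0
t 3.85 dist 78.8 turn 0.4
0.0001 -0.0027 0.0393 0.12 0.07 0.12 0; 0.0000 -0.0026 0.0393 0.12 0.07 0.12 0
```

View pics/w3m.png

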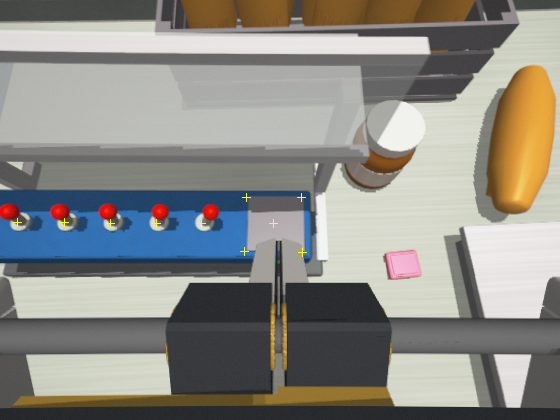

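```bash
python3 -m crank '0 -0.0025 0.039 0.12 0.07 0.12 0; 0 -0.0025 0.039 0.12 0.07 0.12 0; 0 0 0 0 0 0 0'
python3 - <<'E'
from p import *
s=ctrl.get_state();Rc=R.from_rotvec(s['tcp_rot']);t=s['ee_pos']+Rc.apply([0,0,199]);print('tip',t,'want',con(0,-143,118), np.rad2deg(np.arccos(-Rc.apply([0,0,1])[2])),s['ft_force'])
E
python3 -m crank '-0.0053 0 0.0085 0 0 0 0; 0 0 0 0 0 0 0'
python3 -m crank '-0.0016 0 0.0025 0 0 0 0; 0 0 0 0 0 0 0'
```

```text
clock: 4.15
ee_pos: [503.2, 99.0, 282.0]
tcp_rot: [3.012, -0.067, 0.846]
ft_force: [-0.2, -0.1, 0.3]
width: 0.6
finger_force: 0.0
tip [606.74047284  94.42134863 112.10527602] want [609.51030388  98.70160541 118.        ] 31.385351108193884 [-0.17388525 -0.08222461  0.27851879]
clock: 4.35
ee_pos: [503.1, 99.9, 277.8]
tcp_rot: [3.008, -0.065, 0.864]
ft_force: [0.6, 1.1, -0.8]
width: 0.5
finger_force: 0.0
clock: 4.55
ee_pos: [503.4, 100.7, 275.7]
tcp_rot: [3.007, -0.063, 0.868]
ft_force: [-0.1, 0.1, 0.0]
width: 0.2
finger_force: 0.0
```

```bash
cat > t.py <<'E'
from p import *
np.set_printoptions(precision=1,suppress=True)
s=ctrl.get_state();Rc=R.from_rotvec(s['tcp_rot']);t=s['ee_pos']+Rc.apply([0,0,199]);d=t-O
print('t',s['clock'],'tip',t,'con',np.cos(yc)*d[0]+np.sin(yc)*d[1],-np.sin(yc)*d[0]+np.cos(yc)*d[1],'slant',np.rad2deg(np.arccos(-Rc.apply([0,0,1])[2])),s['ft_force'])
print((Rc.inv()*Rd).as_rotvec(degrees=True))
E
python3 -m crank '0 0 0 0 0 0 0'; python3 t.py
python3 -m crank '-0.0016 0 0.0025 0 0 0 0; 0 0 0 0 0 0 0';python3 t.py
```

```text
clock: 4.65
ee_pos: [503.4, 100.9, 275.6]
tcp_rot: [3.008, -0.063, 0.867]
ft_force: [0.1, -0.3, 1.1]
width: 0.7
finger_force: 0.0
t 4.65 tip [609.3  96.6 107.1] con -0.11551602763543212 -145.15516247567473 slant 32.1717954057473 [ 0.1 -0.3  1.1]
[ 0.1 -0.2 -0.2]
clock: 4.85
ee_pos: [503.2, 100.9, 271.4]
tcp_rot: [3.009, -0.063, 0.864]
ft_force: [-0.6, 0.6, -0.4]
width: 0.4
finger_force: 0.0
t 4.85 tip [608.7  96.7 102.7] con -0.7185569174503339 -145.0669175589226 slant 32.04065989827534 [-0.6  0.6 -0.4]
[ 0.1 -0.  -0.2]
```

```bash
for i in 1; do python3 -m crank '-0.0008 0 0.0013 0 0 0 0; 0 0 0 0 0 0 0';python3 t.py; python3 -m crank '-0.0008 0 0.0013 0 0 0 0; 0 0 0 0 0 0 0';python3 t.py; done
```

```text
clock: 5.05
ee_pos: [503.3, 100.9, 269.7]
tcp_rot: [3.009, -0.063, 0.863]
ft_force: [-0.7, -0.4, 0.0]
width: 0.6
finger_force: 0.0
t 5.05 tip [608.7  96.6 100.9] con -0.6864528761944877 -145.11103063163762 slant 32.02128875953844 [-0.7 -0.4  0. ]
[ 0.1 -0.  -0.2]
clock: 5.25
ee_pos: [503.4, 100.9, 268.2]
tcp_rot: [3.009, -0.063, 0.864]
ft_force: [-0.7, -0.4, 0.7]
width: 0.6
finger_force: 0.1
t 5.25 tip [608.9  96.6  99.5] con -0.5236831348931403 -145.15358387339796 slant 32.041609203511776 [-0.7 -0.4  0.7]
[ 0.1 -0.  -0.2]
```

```bash
python3 -m crank '-0.0008 0 0.0013 0 0 0 0; 0 0 0 0 0 0 0';python3 -m crank '-0.0008 0 0.0013 0 0 0 0; 0 0 0 0 0 0 0';python3 t.py
```

```text
clock: 5.45
ee_pos: [503.7, 100.9, 267.3]
tcp_rot: [3.008, -0.063, 0.865]
ft_force: [-3.1, 1.1, 4.3]
width: 0.5
finger_force: 2.2
clock: 5.65
ee_pos: [503.8, 100.9, 266.8]
tcp_rot: [3.008, -0.063, 0.866]
ft_force: [-10.7, -1.5, 12.8]
width: 0.9
finger_force: 6.5
t 5.65 tip [609.6  96.6  98.3] con 0.12604710192854274 -145.09400324145108 slant 32.12730529431877 [-10.7  -1.5  12.8]
[ 0.1 -0.1 -0.2]
```

```bash
python3 -m crank '0.0077 0 -0.0123 0 0 0 0; 0.0077 0 -0.0123 0 0 0 0; 0 0 0 0 0 0 0; 0 0 0 0 0 0 0';python3 t.py
```

```text
clock: 6.05
ee_pos: [503.4, 100.9, 294.2]
tcp_rot: [3.008, -0.063, 0.864]
ft_force: [0.6, -0.3, -0.2]
width: 0.8
finger_force: 0.0
t 6.05 tip [608.9  96.6 125.5] con -0.5495257488517638 -145.16220789876988 slant 32.049522291320855 [ 0.6 -0.3 -0.2]
[ 0.1 -0.  -0.2]
```

```bash
for k in 1; do python3 -m crank '0 -0.012 0 0 0 0 0; 0 -0.012 0 0 0 0 0; 0 -0.012 0 0 0 0 0; 0 -0.012 0 0 0 0 0; 0 -0.012 0 0 0 0 0'; python3 -m crank '0 -0.012 0 0 0 0 0; 0 -0.012 0 0 0 0 0; 0 -0.012 0 0 0 0 0; 0 0 0 0 0 0 0'; python3 t.py; done
```

```text
clock: 6.55
ee_pos: [506.2, 161.0, 294.6]
tcp_rot: [3.008, -0.063, 0.865]
ft_force: [-0.2, -2.2, 1.6]
width: 0.3
finger_force: 1.3
clock: 6.95
ee_pos: [507.5, 197.5, 294.2]
tcp_rot: [3.009, -0.061, 0.865]
ft_force: [0.1, 0.0, 0.6]
width: 0.7
finger_force: 0.2
t 6.95 tip [613.1 193.3 125.6] con 0.04440291321618073 -48.28808371440713 slant 32.0697322737344 [0.1 0.  0.6]
[ 0.  -0.1 -0.1]
```

```bash
python3 -m crank '0 -0.012 0 0 0 0 0; 0 -0.012 0 0 0 0 0; 0 -0.012 0 0 0 0 0; 0 -0.012 0 0 0 0 0; 0 -0.012 0 0 0 0 0'; python3 -m crank '0 -0.012 0 0 0 0 0; 0 -0.012 0 0 0 0 0; 0 -0.012 0 0 0 0 0; 0 -0.012 0 0 0 0 0; 0 -0.012 0 0 0 0 0';python3 -m crank '0 -0.012 0 0 0 0 0; 0 -0.012 0 0 0 0 0; 0 -0.012 0 0 0 0 0; 0 -0.012 0 0 0 0 0; 0 0 0 0 0 0 0'; python3 t.py
python3 - <<'E'
from h import *
a=snap('top');b=snap('side')
x=cv2.resize(a['image'][140:200,135:275],(560,240),interpolation=cv2.INTER_CUBIC);y=cv2.resize(b['image'][130:250,250:370],(240,240),interpolation=cv2.INTER_CUBIC)
cv2.imwrite('pics/sw.png',np.hstack([x,y])[...,::-1])
E
```

```text
clock: 7.45
ee_pos: [509.6, 256.3, 293.0]
tcp_rot: [3.008, -0.064, 0.859]
ft_force: [-0.7, -1.8, -0.3]
width: 0.9
finger_force: 0.8
clock: 7.95
ee_pos: [512.7, 317.0, 295.1]
tcp_rot: [3.007, -0.064, 0.864]
ft_force: [-0.7, -2.2, 3.1]
width: 0.7
finger_force: 1.9
clock: 8.45
ee_pos: [514.4, 366.2, 294.5]
tcp_rot: [3.009, -0.061, 0.865]
ft_force: [-0.5, -0.5, -0.4]
width: 1.0
finger_force: 0.0
t 8.45 tip [620.  362.2 125.9] con 0.5575701130572375 120.71967131879875 slant 32.07638372520554 [-0.5 -0.5 -0.4]
[-0.  -0.1 -0.1]
```

View pics/sw.png

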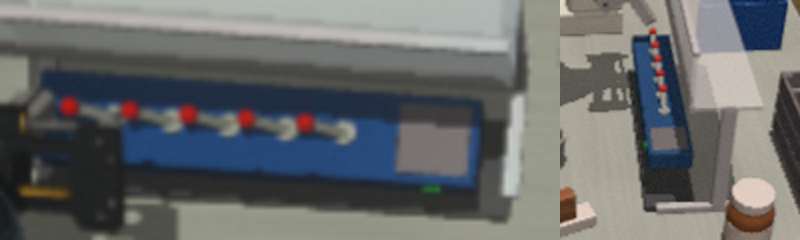

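View pics/w2.png

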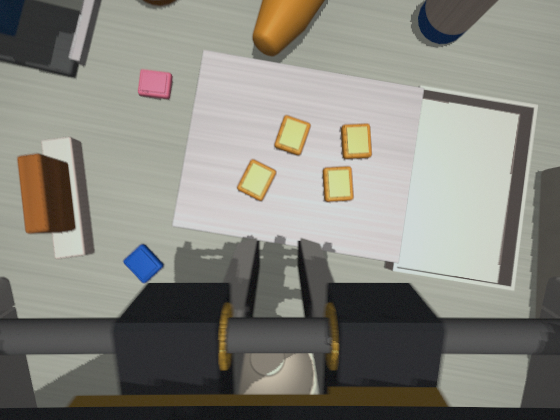

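```bash
python3 - <<'E'
from h import *
import pickle
np.set_printoptions(precision=1,suppress=True)
c=pickle.load(open('w2.pkl','rb'))
q=np.array([at(c,p,40)[:2] for p in[(205,51),(174,225),(424,87),(399,262)]]);print(q)
ctr=q.mean(0)
v=(q[0]+q[1]-q[2]-q[3]);u=(q[0]-q[1]+q[2]-q[3]);yv=np.rad2deg(np.arctan2(-v[0],v[1]));yu=np.rad2deg(np.arctan2(u[1],u[0]));print('ctr',ctr,yv,yu,np.linalg.norm(v)/2,np.linalg.norm(u)/2)
y=np.deg2rad((yv+yu)/2);M=np.array([[np.cos(y),np.sin(y)],[-np.sin(y),np.cos(y)]])
for p in[(292,134.2),(356.2,140.7),(255.9,179.4),(338.5,182.6)]: print('crust',M@(at(c,p,49)[:2]-ctr))
r=np.array([at(c,p,67)[:2] for p in[(22,156),(45,153),(49,232),(27,233)]]);print('ridge',r,r.mean(0))
print('base',[at(c,p,22)[:2] for p in[(72,138),(90,253)]])
E
python3 -m crank '0 0 -0.045 0 0 0 0; 0 0 -0.045 0 0 0 0; 0 0 -0.03 0 0 0 0';python3 t.py
```

```text
[[ 613.2 -104.9]
 [ 427.2 -108.6]
 [ 620.1 -340.8]
 [ 431.7 -345.3]]
ctr [ 523.1 -224.9] 1.3871748222028863 1.2521652511306425 236.42212171561235 187.20264715677132
crust [18.2 13.5]
crust [ 22.5 -53. ]
crust [-33.9  42.5]
crust [-23.4 -41.4]
ridge [[466.6  34.4]
 [473.4  14.6]
 [401.5  -4.6]
 [397.1  14.6]] [434.7  14.7]
base [array([498.9,  22. ]), array([380.9, -22.2])]
clock: 8.85
ee_pos: [450.1, 367.0, 398.8]
tcp_rot: [3.009, -0.064, 0.868]
ft_force: [0.8, 0.2, 0.4]
width: 0.5
finger_force: 0.0
t 8.85 tip [556.  363.  230.4] con -63.411633791278845 119.044984628026 slant 32.17581405028125 [0.8 0.2 0.4]
[ 0.  -0.2 -0.3]
```

```bash
cat >> p.py <<'E'
def down(yawdeg):
    y=np.deg2rad(yawdeg);return R.from_matrix(np.c_[[np.cos(y),np.sin(y),0],[np.sin(y),-np.cos(y),0],[0,0,-1]])
E
python3 - <<'E'
from p import *
plan([370,-4,340],down(18),op=1)
E
```

```text
t 8.85 dist 384.1 turn 38.0
-0.0095 0.0416 0.0016 0.62 -3.54 -2.21 1; -0.0110 0.0412 0.0018 0.62 -3.54 -2.21 1; -0.0124 0.0408 0.0021 0.62 -3.54 -2.21 1; -0.0139 0.0403 0.0025 0.62 -3.54 -2.21 1; -0.0152 0.0398 0.0029 0.62 -3.54 -2.21 1
-0.0166 0.0392 0.0035 0.62 -3.54 -2.21 1; -0.0178 0.0385 0.0041 0.62 -3.54 -2.21 1; -0.0190 0.0379 0.0049 0.62 -3.54 -2.21 1; -0.0202 0.0372 0.0057 0.62 -3.54 -2.21 1
```

```bash
python3 -m crank '-0.0095 0.0415 0.0015 0.62 -3.54 -2.21 1; -0.011 0.041 0.002 0.62 -3.54 -2.21 1; -0.0125 0.041 0.002 0.62 -3.54 -2.21 1; -0.014 0.0405 0.0025 0.62 -3.54 -2.21 1; -0.015 0.04 0.003 0.62 -3.54 -2.21 1'
python3 -m crank '-0.0165 0.039 0.0035 0.62 -3.54 -2.21 1; -0.018 0.0385 0.004 0.62 -3.54 -2.21 1; -0.019 0.038 0.005 0.62 -3.54 -2.21 1; -0.02 0.037 0.0055 0.62 -3.54 -2.21 1; 0 0 0 0 0 0 1'
python3 -m crank '0 0 0 0 0 0 1'
python3 - <<'E'
from p import *
from scipy import ndimage as nd
c=snap('wrist','s1.png')
im=c['image'].astype(int);m=(im[...,0]-im[...,2]>50)&(im[...,0]>80);m[235:]=0
L,k=nd.label(m)
for i in range(1,k+1):
    if (L==i).sum()>300:
        q=cv2.minAreaRect(cv2.findNonZero((L==i).astype(np.uint8)));print(q,[at(c,x,67)[:2].round(1) for x in cv2.boxPoints(q)])
print(ctrl.get_state()['ee_pos'])
for d in ctrl.landmark_of('wrist','scraper_mid')[:2]: print(d,at(c,d['centre'],33.5))
E
```

```text
clock: 9.35
ee_pos: [405.5, 159.0, 363.8]
tcp_rot: [3.103, 0.25, 0.386]
ft_force: [0.4, -0.8, -0.6]
width: 37.0
finger_force: 0.0
clock: 9.85
ee_pos: [369.9, -7.5, 337.7]
tcp_rot: [3.103, 0.479, -0.007]
ft_force: [0.3, 0.1, 0.5]
width: 77.0
finger_force: 0.0
clock: 9.95
ee_pos: [370.6, -4.7, 338.3]
tcp_rot: [3.102, 0.486, -0.003]
ft_force: [0.1, 0.7, -0.2]
width: 85.0
finger_force: 0.0
((271.401123046875, 128.00108337402344), (100.26866912841797, 28.251041412353516), 89.37040710449219) [array([466.6,  41.7]), array([473. ,  22.5]), array([404.6,  -0.9]), array([397.6,  19.9])]
((530.7951049804688, 142.24591064453125), (37.898921966552734, 52.11101531982422), 39.80556869506836) [array([ 473.6, -147.2]), array([ 506.6, -156.3]), array([ 497.7, -185. ]), array([ 463.8, -176.7])]
[370.74064734  -3.93464391 338.46688997]
{'centre': [273.6, 130.2], 'p': 0.64} [435.18733513  19.50168552  33.5       ]
```

View pics/s1.png

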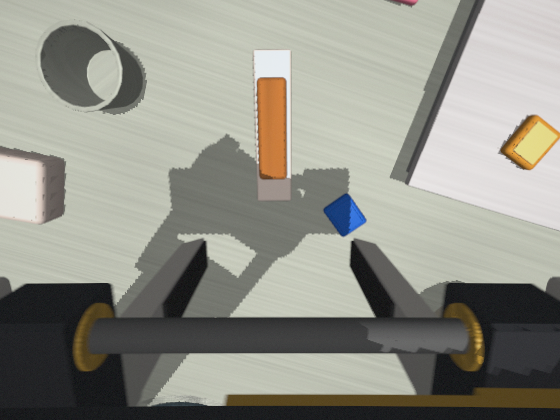

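```bash
python3 -m crank '0.035 -0.0015 0.025 0 0 0.3 1; 0.034 -0.0015 0.025 0 0 0 1; 0 0 0 0 0 0 1; 0 0 0.03 0 0 0 1; 0 0 0.015 0 0 0 1'
python3 - <<'E'
from p import *
plan([435,20.5,228],down(18),op=1)
E
```

```text
clock: 10.55
ee_pos: [434.8, 21.3, 242.2]
tcp_rot: [3.102, 0.488, -0.006]
ft_force: [-1.0, 0.3, -0.2]
width: 94.1
finger_force: 0.0
t 10.55 dist 14.2 turn 0.3
-0.0000 0.0008 0.0142 0.02 0.21 -0.13 1
```

Grip, lift, and check.

```bash
python3 -m crank '0 0.0005 0.014 0 0 0 1; 0 0 0 0 0 0 1; 0 0 0 0 0 0 0; 0 0 0 0 0 0 0; 0 0 0 0 0 0 0' 40
python3 -m crank '0 0 0 0 0 0 0; 0 0 0 0 0 0 0; 0 0 0 0 0 0 0;0 0 0 0 0 0 0; 0 0 0 0 0 0 0'
python3 -m crank '0 0 0 0 0 0 0; 0 0 -0.02 0 0 0 0; 0 0 -0.04 0 0 0 0; 0 0 -0.03 0 0 0 0; 0 0 0 0 0 0 0'
python3 - <<'E'
from p import *
# scraper placed at plate coords (-6,101); plate yaw 1.3
y=np.deg2rad(1.3);f=lambda a,b:np.array([523.1+np.cos(y)*a-np.sin(y)*b,-224.9+np.sin(y)*a+np.cos(y)*b])
g=f(-6,100);print(g)
plan([g[0],g[1],320],down(1.3),op=0)
E
```

```text
clock: 11.05
ee_pos: [435.8, 19.5, 230.3]
tcp_rot: [3.102, 0.483, -0.0]
ft_force: [0.1, -0.0, -0.0]
width: 73.6
finger_force: 0.0
clock: 11.55
ee_pos: [435.4, 19.3, 229.1]
tcp_rot: [3.103, 0.483, -0.004]
ft_force: [-0.6, 0.4, 0.5]
width: 33.6
finger_force: 0.0
clock: 12.05
ee_pos: [436.9, 19.3, 323.0]
tcp_rot: [3.1, 0.483, 0.009]
ft_force: [1.2, -0.4, -2.1]
width: 21.9
finger_force: 40.0
[ 514.83281099 -125.06186307]
t 12.05 dist 164.0 turn 16.4
0.0076 0.0403 0.0010 0.07 -0.08 4.10 0; 0.0104 0.0396 0.0009 0.07 -0.08 4.10 0; 0.0132 0.0388 0.0009 0.07 -0.08 4.10 0; 0.0160 0.0378 0.0008 0.07 -0.08 4.10 0
```

```bash
python3 -m crank '0.0075 0.0405 0.001 0 0 4.1 0; 0.0105 0.0395 0.001 0 0 4.1 0; 0.013 0.039 0.001 0 0 4.1 0; 0.016 0.038 0.001 0 0 4.1 0; 0 0 0 0 0 0 0'
python3 -m crank '0 0 0.02 0 0 0 0; 0 0 0.01 0 0 0 0; 0 0 0 0 0 0 0; 0 0 0 0 0 0 0' 60
python3 - <<'E'
from p import *
plan([514.8,-125,272],down(1.3),op=0)
c=snap('wrist','pl.png');cv2.imwrite('pics/pl2.png',np.hstack([c['image'],cv2.resize(snap('side')['image'][230:400,200:360],(395,420))])[...,::-1][:, :800])
E
```

```text
clock: 12.55
ee_pos: [514.3, -128.8, 313.3]
tcp_rot: [3.139, 0.028, -0.006]
ft_force: [-0.5, 0.7, -2.9]
width: 21.5
finger_force: 40.0
clock: 12.95
ee_pos: [512.9, -124.9, 284.6]
tcp_rot: [3.14, 0.037, -0.006]
ft_force: [0.1, 0.1, -1.6]
width: 21.6
finger_force: 60.0
t 12.95 dist 12.7 turn 0.2
0.0019 0.0002 0.0126 0.06 0.21 0.04 0
```

View pics/pl2.png

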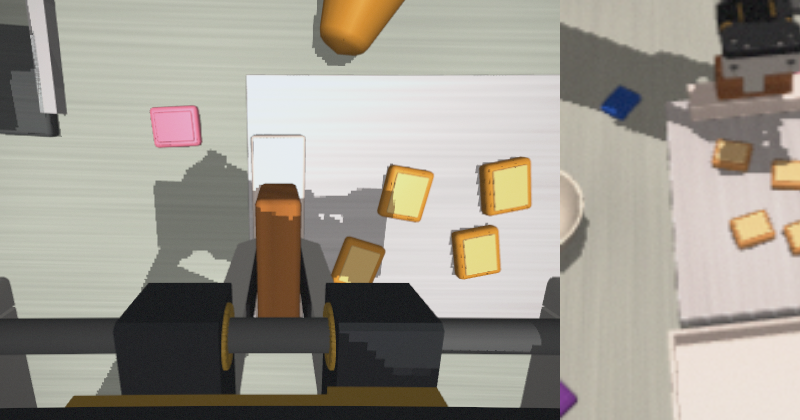

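```bash
python3 -m crank '0 0.002 0.01 0 0 0 0; 0 0 0 0 0 0 0; 0 0 0.004 0 0 0 0; 0 0 0 0 0 0 0'; python3 -m crank '0 0 0.002 0 0 0 0; 0 0 0 0 0 0 0'
```

```text
clock: 13.45
ee_pos: [514.0, -127.8, 274.3]
tcp_rot: [3.14, 0.036, -0.005]
ft_force: [-7.2, 1.6, 18.2]
width: 21.3
finger_force: 60.0
clock: 13.65
ee_pos: [514.2, -127.8, 274.3]
tcp_rot: [3.14, 0.036, -0.007]
ft_force: [-14.4, 5.5, 31.4]
width: 21.9
finger_force: 60.0
```

```bash
python3 -m crank '0 0 -0.001 0 0 0 0; 0 0.01 0 0 0 0 0; 0 0.01 0 0 0 0 0; 0 0.01 0 0 0 0 0; 0 0.01 0 0 0 0 0';python3 -m crank '0 0.01 0 0 0 0 0; 0 0.01 0 0 0 0 0; 0 0.01 0 0 0 0 0; 0 0 0 0 0 0 0'
python3 - <<'E'
from p import *
plan([514.8+4.5,-337,272],down(1.3),op=0)
a=snap('side','sp.png')['image'][220:410,200:370];w=snap('wrist','wp.png')['image']
cv2.imwrite('pics/mid.png',np.hstack([cv2.resize(w,(400,300)),cv2.resize(a,(400,300+147))[:300] if 0 else cv2.resize(a,(400,300))])[...,::-1])
E
```

```text
clock: 14.15
ee_pos: [515.9, -167.4, 274.3]
tcp_rot: [-3.141, -0.034, -0.004]
ft_force: [-0.0, 9.0, 17.7]
width: 21.7
finger_force: 60.0
clock: 14.55
ee_pos: [516.5, -198.5, 274.4]
tcp_rot: [3.139, 0.033, 0.004]
ft_force: [0.5, 3.5, 15.3]
width: 21.8
finger_force: 60.0
t 14.55 dist 138.6 turn 0.2
-0.0000 0.0346 0.0007 0.04 -0.03 -0.03 0; -0.0000 0.0346 0.0007 0.04 -0.03 -0.03 0; -0.0001 0.0346 0.0006 0.04 -0.03 -0.03 0; -0.0001 0.0346 0.0006 0.04 -0.03 -0.03 0
```

View pics/mid.png

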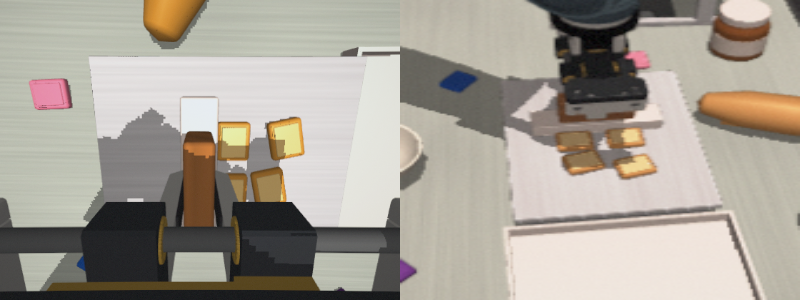

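```bash
python3 -m crank '0 0.01 0 0 0 0 0; 0 0.01 0 0 0 0 0; 0 0.01 0 0 0 0 0; 0 0.01 0 0 0 0 0; 0 0.01 0 0 0 0 0';python3 -m crank '0 0.01 0 0 0 0 0; 0 0.01 0 0 0 0 0; 0 0.01 0 0 0 0 0; 0 0.01 0 0 0 0 0; 0 0.01 0 0 0 0 0';python3 -m crank '0 0.01 0 0 0 0 0; 0 0.01 0 0 0 0 0; 0 0.01 0 0 0 0 0; 0 0.01 -0.001 0 0 0 0; 0 0 0 0 0 0 0'
cat > cr.py <<'E'
from p import *
from scipy import ndimage as nd
np.set_printoptions(precision=1,suppress=True)
y=np.deg2rad(1.3);M=np.array([[np.cos(y),np.sin(y)],[-np.sin(y),np.cos(y)]])
def yellow(n,box):
    c=snap(n,n+'_cr.png');im=c['image'].astype(int);m=(im[...,0]-im[...,2]>60)&(im[...,1]>90);b=np.zeros_like(m);b[box]=1;L,k=nd.label(m&b)
    for i in range(1,k+1):
        if (L==i).sum()>15:
            p=np.array(nd.center_of_mass(L==i))[::-1];print(n,p,(L==i).sum(),*[M@(at(c,p,z)[:2]-[523.1,-224.9]) for z in(14,50)])
yellow('side',np.s_[250:,200:370]);yellow('top',np.s_[175:255,305:445])
E
python3 cr.py
```

```text
clock: 15.15
ee_pos: [517.6, -247.4, 274.3]
tcp_rot: [3.141, 0.034, 0.003]
ft_force: [-0.3, 9.1, 17.5]
width: 21.6
finger_force: 60.0
clock: 15.65
ee_pos: [518.6, -297.4, 274.3]
tcp_rot: [3.141, 0.035, 0.002]
ft_force: [0.3, 8.8, 16.9]
width: 21.9
finger_force: 60.0
clock: 16.15
ee_pos: [518.9, -338.6, 274.4]
tcp_rot: [3.138, 0.034, 0.001]
ft_force: [-0.2, 2.1, 9.6]
width: 21.4
finger_force: 60.0
side [350.7 288.4] 806 [172.1  52.9] [160.6  26.6]
side [304.3 364.7] 195 [  22.3 -132.5] [  17.5 -150.3]
side [280.9 370.3] 125 [ -28.8 -138.9] [ -31.2 -156.4]
side [308.2 379.5] 146 [  25.  -165.7] [  20.1 -182. ]
side [288.1 377.3] 20 [ -15.7 -155.8] [ -18.7 -172.6]
side [283.4 388.5] 33 [ -28.7 -178.2] [ -31.1 -193.9]
```

```bash
python3 -m crank '0 0.004 0 0 0 0 0; 0 0 0 0 0 0 0; 0 -0.02 0 0 0 0 0; 0 -0.03 0 0 0 0 0; 0 -0.03 0 0 0 0 0'
python3 -m crank '0 -0.03 0 0 0 0 0; 0 -0.01 0 0 0 0 0; 0 0 0 0 0 0 0; 0 0 0 0 0 0 0'
python3 cr.py
```

```text
clock: 16.75
ee_pos: [517.3, -262.3, 274.5]
tcp_rot: [3.133, 0.036, 0.003]
ft_force: [0.8, -5.3, 6.5]
width: 21.9
finger_force: 60.0
clock: 17.15
ee_pos: [516.6, -221.3, 274.3]
tcp_rot: [3.138, 0.036, 0.002]
ft_force: [1.2, 2.1, 9.8]
width: 22.1
finger_force: 60.0
side [301.6 257.6] 64 [ 66.4 170.1] [ 59.7 138.5]
side [350.7 288.2] 788 [172.4  53.4] [160.8  27.1]
side [303.8 363.9] 233 [  21.6 -130.6] [  16.9 -148.5]
side [282.1 377.5] 403 [ -28.2 -154.7] [ -30.7 -171.5]
side [305.1 379.5] 248 [  18.6 -164.8] [  14.  -181.1]
top [407.6 207.6] 116 [  17.1 -161.8] [  11.2 -152.3]
top [407.4 222.9] 133 [ -28.4 -159.9] [ -33.2 -150.4]
```

```bash
python3 -m crank '0 0 -0.0005 0 0 0 0; 0 0 0 0 0 0 1; 0 0 0 0 0 0 1; 0 0 0 0 0 0 1; 0 0 0 0 0 0 1';python3 -m crank '0 0 0 0 0 0 1;0 0 0 0 0 0 1; 0 0 0 0 0 0 1; 0 0 -0.03 0 0 0 1; 0 0 -0.045 0 0 0 1';python3 -m crank '0 0 -0.045 0 0 0 1; -0.045 0 -0.01 0 0 0 1; -0.045 0 0 0 0 0 1; -0.045 0.02 0 0 0 0 1; 0 0 0 0 0 0 1'
python3 cr.py; python3 - <<'E'
from h import *
c=snap('wrist');cv2.imwrite('pics/fin.png',c['image'][...,::-1])
np.set_printoptions(precision=1,suppress=True)
for d in ctrl.trace('wrist','crust1_mid')+ctrl.trace('wrist','scraper_mid'): print(d['p'],d['region'].sum(),d['centre'],at(c,d['centre'],20))
print(*[(n,d['p'],at(c,d['centre'],73)) for n in ['wrist'] for d in ctrl.landmark_of(n,'scraper_mid')[:1]])
E
```

```text
clock: 17.75
ee_pos: [515.2, -221.4, 271.5]
tcp_rot: [3.14, 0.035, -0.005]
ft_force: [-0.4, -0.2, -0.7]
width: 50.2
finger_force: 0.0
clock: 18.25
ee_pos: [514.6, -220.8, 344.6]
tcp_rot: [-3.139, -0.035, 0.013]
ft_force: [0.9, -0.8, 0.5]
width: 89.8
finger_force: 0.0
clock: 18.75
ee_pos: [378.0, -245.3, 402.2]
tcp_rot: [3.139, 0.027, -0.004]
ft_force: [-0.8, 0.1, 0.2]
width: 93.6
finger_force: 0.0
side [299.5 257.6] 106 [ 60.8 170.9] [ 54.3 139.2]
side [350.8 288.3] 789 [172.5  53.3] [160.9  27. ]
side [283.8 289.2] 246 [ 5.  71.1] [ 1.  43.9]
side [303.8 363.9] 233 [  21.6 -130.6] [  16.9 -148.5]
side [282.1 377.5] 405 [ -28.2 -154.7] [ -30.6 -171.5]
side [305.1 379.5] 249 [  18.6 -164.8] [  14.1 -181.2]
top [357.2 209.1] 156 [ 10.9 -13.3] [ 5.1 -7.6]
top [398.1 206. ] 57 [  21.6 -133.9] [  15.6 -125.1]
top [407.5 207.5] 117 [  17.5 -161.7] [  11.6 -152.2]
top [407.5 222.5] 127 [ -27.3 -160.3] [ -32.2 -150.9]
0.69 617 [396.4, 84.7] [ 496.8 -366.    20. ]
0.74 4375 [257.4, 59.4] [ 518.1 -221.4   20. ]
('wrist', 0.6, array([ 518.8, -221.2,   73. ]))
```

```bash
python3 - <<'E'
from p import *
from scipy import ndimage as nd
np.set_printoptions(precision=1,suppress=True)
y=np.deg2rad(1.3);M=np.array([[np.cos(y),np.sin(y),0],[-np.sin(y),np.cos(y),0],[0,0,1]])
pl=lambda w:M@(w-np.array([523.1,-224.9,0]))
cs={}
for n,box in(('top',np.s_[190:240,388:440]),('side',np.s_[355:420,250:330]),('wrist',np.s_[0:235,300:560])):
    c=cs[n]=snap(n);im=c['image'].astype(int)
    for nm,m0 in(('all',(im[...,0]-im[...,2]>60)),('face',(im[...,0]-im[...,2]>50)&(im[...,0]-im[...,1]<45))):
        b=np.zeros(m0.shape,bool);b[box]=1;L,k=nd.label(m0&b)
        for i in range(1,k+1):
            if (L==i).sum()>8:
                p=np.array(nd.center_of_mass(L==i))[::-1];q=cv2.minAreaRect(cv2.findNonZero((L==i).astype(np.uint8)))
                print(n,nm,p,(L==i).sum(),np.array(q[1]),pl(at(c,p,14)))
print(pl(tri([ray(cs['top'],(398.1,206)),ray(cs['side'],(303.8,363.9))])),pl(tri([ray(cs['top'],(407.5,207.5)),ray(cs['side'],(305.1,379.5))])))
im=cs['top']['image'][190:240,388:430].astype(int)
for r in range(0,50,2): print(''.join('#' if a[0]-a[2]>60 and a[0]-a[1]>45 else 'o' if a[0]-a[2]>50 else 'W' if a.min()>170 else '.' if a.min()>110 else ' ' for a in im[r]))
E
```

```text
top all [398. 206.] 56 [ 5. 11.] [  21.5 -133.7   14. ]
top all [407.5 207.4] 116 [11.  9.] [  17.6 -161.6   14. ]
top all [407.6 222.4] 123 [11. 12.] [ -26.9 -160.6   14. ]
top face [399.9 206.6] 31 [11.  2.] [  19.7 -139.4   14. ]
top face [412. 206.] 9 [8. 0.] [  22. -175.   14.]
top face [405.3 210.9] 27 [6.4 4.2] [   7.2 -154.7   14. ]
top face [412.9 223.4] 12 [10.  1.] [ -29.8 -176.    14. ]
top face [406.4 225.5] 24 [8.6 3.3] [ -36.1 -156.8   14. ]
side all [303.8 363.9] 232 [14. 16.] [  21.6 -130.5   14. ]
side all [282.  377.4] 410 [24.5 17.1] [ -28.4 -154.5   14. ]
side all [305.1 379.4] 250 [14.8 17.1] [  18.6 -164.7   14. ]
side face [312.  362.5] 10 [9. 0.] [  39.6 -129.6   14. ]
side face [304.1 365.5] 133 [13. 12.] [  21.7 -134.1   14. ]
side face [281.  372.4] 97 [ 6.1 16.4] [ -29.2 -143.5   14. ]
wrist all [394.8  29.5] 645 [16.6 43.8] [  24.5 -134.    14. ]
wrist all [420.3  34.9] 1149 [29.9 40.8] [  19.5 -160.2   14. ]
wrist all [413.1  83.3] 1192 [34.2 37.4] [ -26.3 -158.2   14. ]
wrist face [399.9  29.2] 237 [ 7.4 36.8] [  24.7 -139.    14. ]
wrist face [409.3  
[... 711 characters left out ...]
WWWWWWWWWWWW
WWWWWWW.###ooo oooo#####o.WWWWWWWWWWWWWWWW
WWWWWWW.###ooo ooooo####o.WWWWWWWWWWWWWWWW
WWWWWWWW.   o  oooooooo#o.WWWWWWWWWWWWWWWW
WWWWW. ..WWWWWWW........WWWWWWWWWWWWWWWWWW
..       ..WWWWWWWWWWWWWWWWWWWWWWWWWWWWWWW
             o##oo#######oWWWWWWWWWWWWWWWW
             o###o#######oWWWWWWWWWWWWWWWW
             oo#ooo######oWWWWWWWWWWWWWWWW
               ##ooo#####oWWWWWWWWWWWWWWWW
                 oooo####o.WWWWWWWWWWWWWWW
                  ooooooooWWWWWWWWWWWWWWWW
                    ..WWWWWWWWWWWWWWWWWWWW
                      .WWWWWWWWWWWWWWWWWWW
                        .WWWWWWWWWWWWWWWWW
                          .WWWWWWWWWWWWWWW
                            .WWWWWWWWWWWWW
```

```bash
python3 -c "
from workcell import ctrl
print(ctrl.close_job())"
```

```text
the job is handed in; nothing more can be done
None
```

I handed the job in at about 19 s on the clock: all five switches are off from one drag, all four crust ends are in the crumb tray (two of them on edge against the plate), and the scraper was let go and measured in place on the plate. The system gave no verdict, and I didn't re-measure the bystanders at the end.

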